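# Seat a probe insert in the sprung well of a block heater

## Task

Fit the slimmer of the two aluminium probe inserts into the well of the small block heater and leave it fully home, upright and let go. A sprung shoe at the front of the well stands in the way of a straight drop, and the block sits in its housing several millimetres off centre, so feel for the well with the tilted insert's low edge, push the shoe back with it, straighten it, slide it in, and press it down until it rests on the floor of the well. Do not knock over or push about the other insert, the bottle or the loose tube.

Things in the scene. Friction and masses are not known exactly. Their poses are not given: they have to be found in the camera images.
- insert: the insert to fit: plain aluminium cylinder, 30 mm diameter, 62 mm long, 120 g (+-30 %), square-edged foot, a blind 8 mm probe hole in its upper end, too narrow for fingers; starts standing upright on the bench. Origin: centre of its lower end; z runs along it to the upper end. Its yaw means nothing; its side may be gripped anywhere
- heater: the block heater, fixed: white housing 190 mm long (x), 110 mm wide (y). Origin: on the bench under the middle of its square pocket; z up, +x to its back. The sloping panel with knob and display is the front (-x), up to 100 mm ahead of the origin, and faces the robot within 0.3 rad; the back is 92 mm behind the origin
- pocket (a point): middle of the housing's 72.5 mm square pocket, 82 mm over the bench, axes as the heater's. In it sits a loose-fitting 60 mm square aluminium block, square to the housing, its flat top at this height and the highest face. It does not move, but may sit up to 5.5 mm off the pocket's middle along x and along y, differently each time; no reading tells where: look or feel
- low_level (a point): point 60 mm below the pocket point, at the level of the well's flat floor, 22 mm over the bench. The well is a round vertical bore in the middle of the block (so off this axis as the block is), 31.5 mm diameter, 60 mm deep, sharp-edged. When the insert is home its lower end is at this level and its upper end 2 mm above the block
- shoe (a joint): travel of the square-edged brass shoe in the front (-x) wall of the well, 14 mm wide, 30 mm tall, flat top 2 mm below the block's. 0 = out, 6 mm into the bore (25.5 mm open to the back wall); slides to heater -x up to 0.0068. Spring: 2.4 N to start, 0.6 N more per mm. Insert upright in the well: about 0.0045; it then clamps the insert, which slides down only if pushed with 2 to 7 N
- insert_wide: the other insert, for another heater: same shape and length but 40 mm diameter, 200 g; stands upright on the bench within about 17 cm of the slim one, on either side of it. It is too wide for the well; leave it standing. Origin: centre of its lower end, z up
- bottle: glass reagent bottle with a blue cap, 56 mm diameter, 105 mm tall, standing behind the work to the right of the heater; origin at the centre of its underside
- tube: capped sample tube lying on the bench to the left of the heater, 102 mm long, 17 mm thick
Mind the look-alikes: they are no part of the job. Leave any black or purple look-alike of the insert alone.

How it is judged:
By the outcome, as a careful person would: the job done as asked, in the order asked, and still so for the second after the job is handed in, with the robot touching nothing.
It also fails if it takes over 58 s, if anything falls off the work surface, if the arm or the gripper's body presses on something with over 40 N, if the wrist force passes 120 N, or if a joint passes its speed limit or range.

## Robot

A 6-joint arm with a two-finger parallel gripper is mounted at the origin on a cart in front of the work surface, level with it; the furniture and walls round the work are solid. World frame = base frame: x ahead of the robot, y to its left, z up, the work surface at z = 0. Lengths are in m, angles in rad, forces in N, time in s.
With the tool pointing down it reaches from about 0.375 to 0.9 m from the base axis. Payload 3.1 kg.
Tool frame: the origin (TCP) lies midway between the tips of the shut fingers; the grasp point (between the pads) lies 19 mm behind it; z points along the fingers, y is the line along which they close (so a half turn about z gives the same grasp; the last joint's range is limited). The gripper opens to 87 mm and grips with 3 to 60 N. Pads are 19 mm wide; open, the fingers measure 117 mm over their backs; the gripper's body (75 mm by 190 mm) begins 51 mm behind the grasp point.
Start: joints at [0.981, 0.527, 1.433, -0, 1.181, -0.178], TCP at [0.25, 0.573, 0.223] pointing down, gripper open.
Joint ranges: [-3.08, 3.08], [-0.75, 2.2], [0.22, 2.44], [-1.43, 4.57], [0, 2.65], [-2.85, 2.85]. Speed limits (rad/s): [2.79, 2.79, 3.14, 3.14, 3.14, 3.14].

## Interface

Orientations are given as a unit quaternion [w, x, y, z].
In Python, from cell import ctrl gives the robot as it stands.
- The arm moves only by the tool arm_command, never from a script. Its argument "moves" is a list of rows, each an object of numbers: "x", "y", "z": the shift along the tool's x, y, z in m; "yaw": the turn about the tool's z in rad; "fingers": the closure, from -1 (fully open) to 1 (shut), so that 0 is half open. A call has exactly 8 rows; each row is the pose to reach, as a shift and turn from the pose commanded when the call began, along the tool's axes at that moment; what a row does not reach only later rows make up. A row lasts 1/8 s, in which the tool goes at most 62.5 mm and 10.7 degrees, less where a joint would pass 70% of its speed; a pose out of reach is approached as far as the arm can. A call with a gripper value outside its range is refused whole. The fingers move at their own pace and stop on an object; the grip force is fixed at half the most. Time passes only in rows, so rows that repeat a pose let the fingers close, or fill a call up. It gives the time, the measured TCP pose, the force, the opening and the grip force at its end, in the units of the state.
- ctrl.get_state(): the state, without advancing time (a new reading comes with each control period).
- ctrl.capture(name): name is "scene" or "top" or "wrist"; returns (picture, depth): 400x640x3 uint8, red, green, blue; 400x640 float32, m along the optical axis (not along the pixel's ray), 0 where there is no reading.
- ctrl.get_calibration(name): a dict with "fx", "fy", "cx", "cy" (pixels), "R" (3x3) and "t" (3): a world point X has camera coordinates R X + t; the wrist camera has in their place "T_tool_cam" (4x4, takes a point from camera to tool coordinates, whose origin is the TCP and whose axes are the flange's). Camera axes: x right, y down, z forward; pixel columns grow to the right and rows downward; lengths in m; the calibration is good to about 2 mm. The wrist camera is an equidistant fisheye: a pixel r from the principal point sees the ray r / f radians off the axis. A picture is of the moment at which its call begins: read the wrist's pose just before it. get_calibration takes no time and is no camera call.
- ctrl.finish_job(): hands the job in; it is judged then, once.
The state is a dict: "time": time; "q": joint angles; "qvel": joint speeds; "joint_torque": joint torques, N m; "ee_pos": TCP position; "eef_rot": TCP orientation; "ft_force": force on the tool from outside, world axes, zero at the start; "torque": the same for the moment, N m; "gripper_width": opening from 0.0 (shut) to 1.0 (fully open); "grasp_force": force on a finger pad.
Only numpy, scipy, OpenCV 4.12 (cv2) and the standard library are available. Lean on these libraries where they do the work, as an engineer would, in place of code of your own. Each camera call takes 0.05 s, during which the arm holds its last target. There are 200 camera calls.

## Working session

There is one attempt and no reset: what is moved stays moved. The work goes in short steps, Python scripts to look and compute and a tool call to move; the robot and the scene stay as the last step left them, time stands still between calls to the robot, and variables do not carry over. Pictures are saved under pics/ and viewed, at most 10 in all, crops included, and the job is handed in when it is done.

Besides the shell and the picture viewer there is one more tool, called after "Call:" as name(argument=value, ...), one argument or row to a line, values as JSON. arm_command: Moves the arm, as the interface text tells. Its arguments: {"type":"object","properties":{"moves":{"type":"array"}},"required":["moves"]}

```bash
ls; mkdir -p pics; cat > h.py <<'E'
import numpy as np, cv2
from cell import ctrl
def px2w(cal,depth,u,v,z=None):
    """pixel -> world, by depth or by plane height z (static cameras)"""
    r=np.array([(u-cal["cx"])/cal["fx"],(v-cal["cy"])/cal["fy"],1.0])
    R=np.array(cal["R"]);t=np.array(cal["t"])
    c=-R.T@t; d=R.T@r
    s=depth[int(v),int(u)] if z is None else (z-c[2])/d[2]
    return c+s*d
def cloud(cal,depth):
    v,u=np.mgrid[0:400,0:640]
    P=np.stack([(u-cal["cx"])/cal["fx"]*depth,(v-cal["cy"])/cal["fy"]*depth,depth],-1)
    return (P-np.array(cal["t"]))@np.array(cal["R"])
E
python3 - <<'E'
from h import *
s=ctrl.get_state(); print({k:np.round(v,4) for k,v in s.items()})
for n in("scene","top"):
    p,d=ctrl.capture(n); np.savez("pics/%s0.npz"%n,p=p,d=d); cv2.imwrite("pics/%s0.png"%n,p[:,:,::-1])
    c=ctrl.get_calibration(n); print(n,c)
print(ctrl.get_calibration("wrist"))
E
```

```text
pics
{'time': np.float64(0.0), 'q': array([ 0.9805,  0.5284,  1.4339, -0.    ,  1.1814, -0.1785]), 'qvel': array([-0.0002, -0.0012,  0.0005, -0.0006,  0.0009, -0.0004]), 'joint_torque': array([ 2.00000e-04, -4.40040e+01, -1.76595e+01,  6.33000e-02,
        5.82000e-02, -2.00000e-04]), 'ee_pos': array([0.2497, 0.5722, 0.2216]), 'eef_rot': array([-4.000e-04,  2.044e-01,  9.789e-01, -1.000e-03]), 'ft_force': array([ 0.5833,  0.7027, -0.9879]), 'torque': array([-0.0205, -0.0368, -0.0101]), 'grasp_force': np.float64(0.0), 'gripper_width': np.float64(0.9977)}
scene {'fx': 405.1344306105293, 'fy': 405.1344306105293, 'cx': 317.7806737048147, 'cy': 199.7354154542595, 'R': array([[ 0.79529073, -0.60598098, -0.01731226],
       [-0.38964165, -0.48907195, -0.78037684],
       [ 0.46442658,  0.62737204, -0.62506981]]), 't': array([-0.34667758,  0.36537575,  0.67959525])}
top {'fx': 441.88993967972044, 'fy': 441.88993967972044, 'cx': 320.8337272527371, 'cy': 198.42939422900656, 'R': array([[-0.00853668, -0.99977215, -0.01956469],
       [-0.98095251,  0.01216978, -0.19386611],
       [ 0.19406004,  0.01753705, -0.98083289]]), 't': array([0.18703784, 0.55904603, 0.98696853])}
{'fx': 309.70691628693146, 'fy': 309.70691628693146, 'cx': 322.32885558022565, 'cy': 196.7718194565519, 'T_tool_cam': array([[-1.86618264e-03, -9.53478673e-01, -3.01454702e-01,
         8.30615683e-02],
       [ 9.99998221e-01, -1.86248693e-03, -2.99672748e-04,
        -3.20744663e-05],
       [-2.75723867e-04, -3.01454725e-01,  9.53480452e-01,
        -1.61364508e-01],
       [ 0.00000000e+00,  0.00000000e+00,  0.00000000e+00,
         1.00000000e+00]])}
```

View pics/scene0.png

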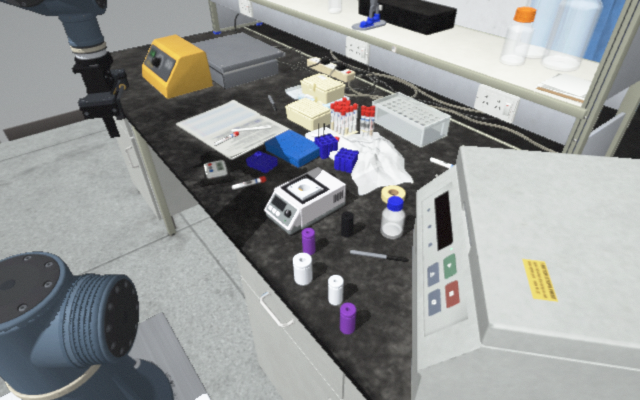

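View pics/top0.png

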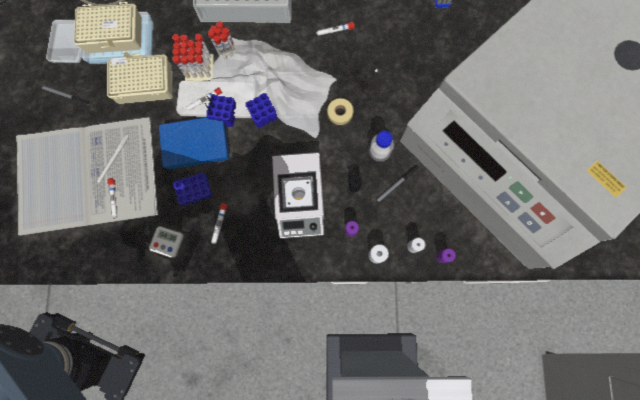

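In the scene view, the white-silver candidates are at (303,268), which looks wider, and (336,289), which looks slimmer. The look-alikes are purple at (309,240) and (347,318), and black at (347,222). In the top view the same objects are at (378,254) wide, (417,244) slim, purple (352,228) and (447,256), black (355,180). The heater pocket is at about (298,193), the bottle at (381,146) and the tube at (219,223). My choice is (417,244) in the top view. I'll check it in a close crop and measure it.

```bash
python3 - <<'E'
from h import *
a=np.load("pics/scene0.npz");b=np.load("pics/top0.npz")
cs=ctrl.get_calibration("scene");ct=ctrl.get_calibration("top")
A=cv2.resize(b["p"][215:275,335:465],None,fx=6,fy=5,interpolation=3) if 0 else cv2.resize(b["p"][215:275,335:465],None,fx=5,fy=5,interpolation=cv2.INTER_CUBIC)
B=cv2.resize(b["p"][150:245,260:340],None,fx=5,fy=5,interpolation=cv2.INTER_CUBIC)[:, :]
cv2.imwrite("pics/c1.png",A[:,:,::-1]);
C=cv2.resize(b["p"][145:245,265:335],None,fx=6,fy=6,interpolation=cv2.INTER_CUBIC);cv2.imwrite("pics/c2.png",C[:,:,::-1])
for n,c,d,uv in(("top",ct,b["d"],[(378,252),(417,242),(352,227),(447,255),(355,170),(381,139),(298,193)]),):
    W=cloud(c,d)
    for u,v in uv:
        print(n,u,v,W[v,u].round(4))
W=cloud(ct,b["d"])
for nm,(u0,u1,v0,v1) in dict(wide=(362,396,238,268),slim=(404,430,232,256)).items():
    P=W[v0:v1,u0:u1].reshape(-1,3); P=P[(P[:,2]>.054)&(P[:,2]<.075)]
    print(nm,len(P),np.median(P,0).round(4),np.ptp(P,axis=0).round(4), ((P.max(0)+P.min(0))/2).round(4))
E
```

```text
top 378 252 [0.4366 0.0464 0.017 ]
top 417 242 [ 0.4552 -0.0386  0.0624]
top 352 227 [0.495  0.1081 0.0355]
top 447 255 [ 0.4268 -0.1129  0.0332]
top 355 170 [0.6436 0.0956 0.0019]
top 381 139 [0.6889 0.0406 0.1061]
top 298 193 [0.5823 0.2377 0.0207]
wide 220 [0.4309 0.0495 0.0619] [0.0369 0.0389 0.0102] [0.4311 0.0501 0.061 ]
slim 137 [ 0.4508 -0.0386  0.0616] [0.0282 0.0302 0.0146] [ 0.4508 -0.0398  0.0613]
```

View pics/c1.png

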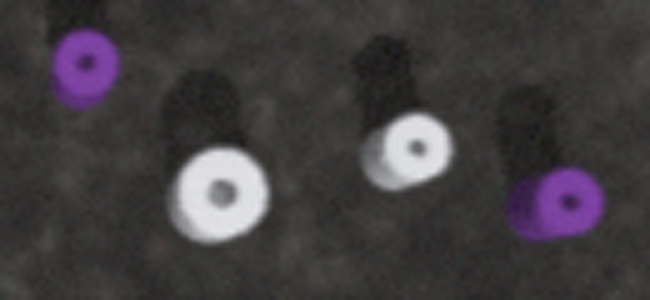

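View pics/c2.png

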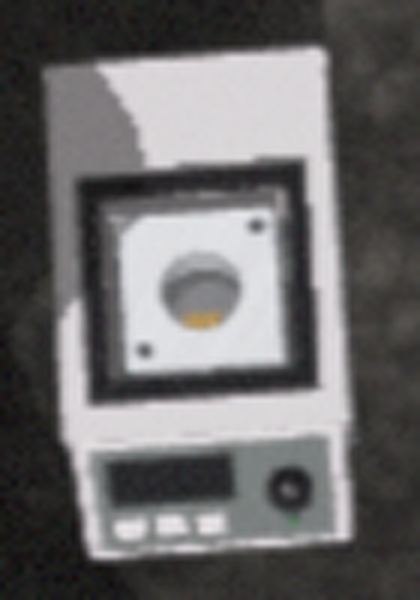

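Crop c1 confirms the choice: the slim one's top centre is at crop (418,148), i.e. top-view pixel (418.6,244.6). It is about 30 mm across against about 39 mm for its neighbour. Crop c2 shows the bore at crop (201,291), i.e. pixel (298.5,193.5), with the brass shoe on its front side and the block off-centre in the pocket. Next I fit the heater.

```bash
python3 - <<'E'
from h import *
b=np.load("pics/top0.npz");ct=ctrl.get_calibration("top")
W=cloud(ct,b["d"])
f=lambda u,v,z=.082: px2w(ct,None,265+(u+.5)/6-.5,145+(v+.5)/6-.5,z)
print("bore",f(201,291).round(4))
for n,l in dict(block=[(122,213),(285,208),(285,366),(127,375)],frameouter=[(78,180),(304,158),(318,386),(90,405)],rear=[(45,65),(325,48)]).items():
    P=np.array([f(*x) for x in l])[:,:2]; print(n,P.round(4).tolist(),P.mean(0).round(4))
    for i in range(len(P)-(len(P)==2)):
        d=P[(i+1)%len(P)]-P[i]; print("  len %.4f ang %.3f"%(np.hypot(*d),(np.arctan2(d[1],d[0])+np.pi/4)%(np.pi/2)-np.pi/4))
R=W[150:245,262:345].reshape(-1,3)
for z0,z1 in((.06,.072),(.072,.079),(.079,.086)):
    Q=R[(R[:,2]>z0)&(R[:,2]<z1)]; print(z0,len(Q),cv2.minAreaRect(Q[:,:2].astype(np.float32)*1000),Q[:,2].mean())
# profile across the left side and back
for u in range(262,345,3): print(W[165,u].round(3).tolist(),end=" ")
print()
for v in range(140,250,4): print(W[v,290].round(3).tolist(),end=" ")
# bore centroid from intensity
g=cv2.cvtColor(b["p"],cv2.COLOR_RGB2GRAY)
print(g[182:206,286:312:1])
E
```

```text
bore [0.5692 0.2332 0.082 ]
block [[0.6005, 0.2639], [0.6016, 0.2007], [0.5394, 0.201], [0.5367, 0.2615]] [0.5695 0.2318]
  len 0.0632 ang 0.018
  len 0.0622 ang -0.005
  len 0.0606 ang 0.046
  len 0.0638 ang 0.037
frameouter [[0.6139, 0.2811], [0.6215, 0.1932], [0.5315, 0.1884], [0.5252, 0.2756]] [0.573  0.2346]
  len 0.0883 ang 0.086
  len 0.0901 ang 0.053
  len 0.0874 ang 0.072
  len 0.0889 ang 0.062
rear [[0.6605, 0.2946], [0.6659, 0.1847]] [0.6632 0.2396]
  len 0.1100 ang 0.049
0.06 597 ((577.2134399414062, 236.11956787109375), (177.46240234375, 110.60366821289062), 3.3304524421691895) 0.06787024263114937
0.072 1684 ((588.8906860351562, 237.01670837402344), (154.22303771972656, 110.02865600585938), 3.412257194519043) 0.07511597417609561
0.079 694 ((592.5879516601562, 239.0001678466797), (129.63400268554688, 93.35205078125), 3.725132465362549) 0.08147166630944902
[0.66, 0.331, 0.001] [0.66, 0.323, -0.0] [0.661, 0.316, -0.004] [0.66, 0.308, 0.002] [0.64, 0.291, 0.073] [0.639, 0.284, 0.076] [0.64, 0.277, 0.072] [0.64, 0.27, 0.071] [0.64, 0.263, 0.071] [0.638, 0.255, 0.079] [0.64, 0
[... 2907 characters left out ...]
94 214 222
  224 222 221 221 223 222 220 188]
 [207 221 225 225 225 224 224 224 223 221 219 216 209 214 217 221 224 224
  223 220 221 223 225 221 221 189]
 [205 221 218 219 223 223 224 224 224 221 221 220 221 223 222 225 224 224
  222 220 222 223 223 220 218 200]
 [197 201 158 154 199 222 224 225 223 221 221 221 222 223 223 225 226 222
  222 222 223 223 222 220 218 202]
 [194 185 120 106 177 216 224 223 222 223 220 221 221 223 226 224 224 222
  222 223 223 221 222 220 220 205]
 [195 210 168 153 195 220 223 222 220 221 221 222 222 222 223 222 221 220
  219 221 219 219 219 217 217 209]
 [197 221 218 217 219 222 219 219 217 217 218 217 217 215 211 205 199 193
  196 194 187 181 181 174 170 165]]
```

Call:
arm_command(
  moves=[
    {"x": -0.03, "y": -0.034, "z": 0, "yaw": 0.12, "fingers": -0.5},
    {"x": -0.075, "y": -0.084, "z": 0, "yaw": 0.28, "fingers": -0.5},
    {"x": -0.12, "y": -0.134, "z": 0, "yaw": 0.44, "fingers": -0.5},
    {"x": -0.16, "y": -0.179, "z": 0.01, "yaw": 0.6, "fingers": -0.5},
    {"x": -0.2, "y": -0.224, "z": 0.02, "yaw": 0.76, "fingers": -0.5},
    {"x": -0.24, "y": -0.268, "z": 0.03, "yaw": 0.92, "fingers": -0.5},
    {"x": -0.28, "y": -0.313, "z": 0.04, "yaw": 1.1, "fingers": -0.5},
    {"x": -0.32, "y": -0.358, "z": 0.04, "yaw": 1.1, "fingers": -0.5},
  ],
)

```text
time: 1.1
ee_pos: [0.3998, 0.1152, 0.1819]
eef_rot: [-0.001, 0.686, 0.727, -0.0]
ft_force: [1.1, 0.0, 0.1]
gripper_width: 0.749
grasp_force: 0.0
```

```bash
cat >> h.py <<'E'
from scipy.spatial.transform import Rotation as Ro
def pose():
    s=ctrl.get_state(); q=s["eef_rot"]; return s["ee_pos"],Ro.from_quat([q[1],q[2],q[3],q[0]]).as_matrix(),s
def to(x,y,z,ang=None):
    """shift in tool axes (mm) to a world TCP target, and yaw to bring tool y to world angle ang"""
    p,R,s=pose(); d=R.T@(np.array([x,y,z])-p); a=np.arctan2(R[1,1],R[0,1])
    print("shift mm",(d*1e3).round(1),"" if ang is None else "yaw %.3f"%(-((ang-a+np.pi)%(2*np.pi)-np.pi)),"| at",p.round(4),"ang %.3f"%a,"tilt",R[:,2].round(3),"F",s["ft_force"].round(1),"w %.3f gf %.1f t %.2f"%(s["gripper_width"],s["grasp_force"],s["time"]))
def ell(img,u0,u1,v0,v1,thr,bright):
    """subpixel ellipse fit of the largest blob over/under thr"""
    k=8; g=cv2.cvtColor(img,cv2.COLOR_RGB2GRAY)[v0:v1,u0:u1]
    g=cv2.resize(g,None,fx=k,fy=k,interpolation=cv2.INTER_CUBIC)
    m=((g>thr)==bright).astype(np.uint8)
    c=max(cv2.findContours(m,0,1)[0],key=cv2.contourArea)
    (a,b),ax,an=cv2.fitEllipse(cv2.convexHull(c)); return (a+.5)/k-.5+u0,(b+.5)/k-.5+v0,np.array(ax)/k
E
python3 - <<'E'
from h import *
b=np.load("pics/top0.npz")["p"];ct=ctrl.get_calibration("top")
for nm,a,z in(("bore",(288,308,184,203,175,False),.082),("slim",(408,430,236,255,190,True),.062),("wide",(365,396,240,268,190,True),.062)):
    u,v,ax=ell(b,*a); print(nm,u,v,ax,px2w(ct,None,u,v,z).round(4))
to(.451,-.039,.12,.059)
E
```

```text
bore 297.95641231536865 193.1018419265747 [12.24471664 13.61885929] [0.5691 0.2335 0.082 ]
slim 417.852557182312 244.2270851135254 [12.29336834 12.59486771] [ 0.4501 -0.0404  0.062 ]
wide 378.9300298690796 253.3221893310547 [16.64453506 17.2821064 ] [0.4303 0.0493 0.062 ]
shift mm [-156.9   42.3   61.8] yaw -0.001 | at [0.3998 0.1152 0.1819] ang 0.058 tilt [-0.001  0.    -1.   ] F [1.1 0.  0.1] w 0.749 gf 0.0 t 1.10
```

Call:
arm_command(
  moves=[
    {"x": -0.03, "y": 0.008, "z": 0.005, "yaw": 0, "fingers": -0.5},
    {"x": -0.07, "y": 0.018, "z": 0.015, "yaw": 0, "fingers": -0.5},
    {"x": -0.11, "y": 0.028, "z": 0.03, "yaw": 0, "fingers": -0.5},
    {"x": -0.14, "y": 0.036, "z": 0.045, "yaw": 0, "fingers": -0.5},
    {"x": -0.158, "y": 0.041, "z": 0.055, "yaw": 0, "fingers": -0.5},
    {"x": -0.158, "y": 0.041, "z": 0.06, "yaw": 0, "fingers": -0.5},
    {"x": -0.158, "y": 0.041, "z": 0.06, "yaw": 0, "fingers": -0.5},
    {"x": -0.158, "y": 0.041, "z": 0.06, "yaw": 0, "fingers": -0.5},
  ],
)

```text
time: 2.1
ee_pos: [0.4497, -0.0371, 0.1228]
eef_rot: [-0.0, 0.685, 0.728, 0.0]
ft_force: [0.2, -0.6, -0.3]
gripper_width: 0.752
grasp_force: 0.0
```

```bash
python3 - <<'E'
from h import *
p,R,s=pose()
im,d=ctrl.capture("wrist"); cv2.imwrite("pics/w1.png",im[:,:,::-1]); np.savez("pics/w1.npz",p=im,d=d,pos=p,R=R)
to(.450,-.0402,.034,.059)
E
```

```text
shift mm [-2.9 -0.1 89. ] yaw 0.002 | at [ 0.4499 -0.0373  0.123 ] ang 0.061 tilt [ 0. -0. -1.] F [ 0.3  0.8 -0.5] w 0.751 gf 0.0 t 2.15
```

View pics/w1.png

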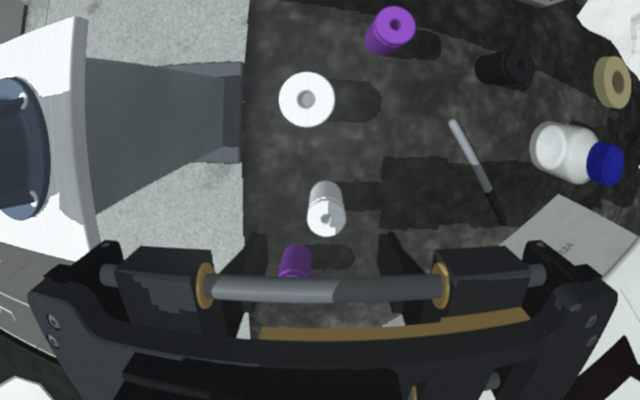

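The wrist view shows the slim insert's top at (326,220), between the fingertips (about 255 and 385), and the wide one at (306,99). I'll check its position against the top camera.

```bash
cat >> h.py <<'E'
def wpx(cal,pos,R,u,v,z):
    """wrist pixel -> world point at height z"""
    x,y=(u-cal["cx"])/cal["fx"],(v-cal["cy"])/cal["fy"]; r=np.hypot(x,y)
    ray=np.array([x/r*np.sin(r),y/r*np.sin(r),np.cos(r)])
    T=np.array(cal["T_tool_cam"]); o=R@T[:3,3]+pos; d=R@T[:3,:3]@ray
    return o+d*(z-o[2])/d[2]
E
python3 - <<'E'
from h import *
c=ctrl.get_calibration("wrist"); w=np.load("pics/w1.npz")
print(wpx(c,w["pos"],w["R"],326,220,.062).round(4), wpx(c,w["pos"],w["R"],306,99,.062).round(4))
E
```

```text
[ 0.453  -0.0428  0.062 ] [0.4333 0.0475 0.062 ]
```

Call:
arm_command(
  moves=[
    {"x": -0.003, "y": 0, "z": 0.02, "yaw": 0, "fingers": -0.5},
    {"x": -0.003, "y": 0, "z": 0.05, "yaw": 0, "fingers": -0.5},
    {"x": -0.003, "y": 0, "z": 0.075, "yaw": 0, "fingers": -0.5},
    {"x": -0.003, "y": 0, "z": 0.088, "yaw": 0, "fingers": -0.5},
    {"x": -0.003, "y": 0, "z": 0.088, "yaw": 0, "fingers": -0.5},
    {"x": -0.003, "y": 0, "z": 0.088, "yaw": 0, "fingers": 0},
    {"x": -0.003, "y": 0, "z": 0.088, "yaw": 0, "fingers": 1},
    {"x": -0.003, "y": 0, "z": 0.088, "yaw": 0, "fingers": 1},
  ],
)

```text
time: 3.15
ee_pos: [0.4507, -0.0414, 0.0352]
eef_rot: [0.001, 0.686, 0.728, 0.0]
ft_force: [-0.1, -0.6, -0.8]
gripper_width: 0.495
grasp_force: 0.0
```

Call:
arm_command(
  moves=[
    {"x": 0, "y": 0, "z": 0, "yaw": 0, "fingers": 1},
    {"x": 0, "y": 0, "z": 0, "yaw": 0, "fingers": 1},
    {"x": 0, "y": 0, "z": 0, "yaw": 0, "fingers": 1},
    {"x": 0, "y": 0, "z": -0.01, "yaw": 0, "fingers": 1},
    {"x": 0, "y": 0, "z": -0.03, "yaw": 0, "fingers": 1},
    {"x": 0, "y": 0, "z": -0.06, "yaw": 0, "fingers": 1},
    {"x": 0, "y": 0, "z": -0.09, "yaw": 0, "fingers": 1},
    {"x": 0, "y": 0, "z": -0.115, "yaw": 0, "fingers": 1},
  ],
)

```text
time: 4.15
ee_pos: [0.4498, -0.041, 0.151]
eef_rot: [-0.0, 0.686, 0.728, -0.0]
ft_force: [0.4, 0.5, -1.8]
gripper_width: 0.336
grasp_force: 29.5
```

```bash
python3 - <<'E'
from h import *
to(.58,.322,.15,.059)
E
```

```text
shift mm [354.7 151.4   1. ] yaw 0.000 | at [ 0.4498 -0.041   0.151 ] ang 0.059 tilt [-0.  0. -1.] F [ 0.4  0.5 -1.8] w 0.336 gf 29.5 t 4.15
```

Call:
arm_command(
  moves=[
    {"x": 0.025, "y": 0.011, "z": 0, "yaw": 0, "fingers": 1},
    {"x": 0.075, "y": 0.032, "z": 0, "yaw": 0, "fingers": 1},
    {"x": 0.125, "y": 0.053, "z": 0, "yaw": 0, "fingers": 1},
    {"x": 0.18, "y": 0.077, "z": 0, "yaw": 0, "fingers": 1},
    {"x": 0.235, "y": 0.1, "z": 0, "yaw": 0, "fingers": 1},
    {"x": 0.29, "y": 0.124, "z": 0, "yaw": 0, "fingers": 1},
    {"x": 0.33, "y": 0.141, "z": 0, "yaw": 0, "fingers": 1},
    {"x": 0.355, "y": 0.151, "z": 0, "yaw": 0, "fingers": 1},
  ],
)

```text
time: 5.15
ee_pos: [0.5797, 0.3242, 0.1495]
eef_rot: [-0.0, 0.685, 0.728, -0.0]
ft_force: [0.4, -0.8, -0.9]
gripper_width: 0.338
grasp_force: 29.5
```

```bash
python3 - <<'E'
from h import *
to(.58,.322,.101,.059)
E
```

```text
shift mm [-2.3  0.2 48.5] yaw 0.002 | at [0.5797 0.3242 0.1495] ang 0.061 tilt [-0.001 -0.    -1.   ] F [ 0.4 -0.8 -0.9] w 0.338 gf 29.5 t 5.15
```

Next I lower beside the left wall until the foot is about 8 mm below the housing top, then approach the wall.

Call:
arm_command(
  moves=[
    {"x": 0, "y": 0, "z": 0.015, "yaw": 0, "fingers": 1},
    {"x": 0, "y": 0, "z": 0.035, "yaw": 0, "fingers": 1},
    {"x": 0, "y": 0, "z": 0.048, "yaw": 0, "fingers": 1},
    {"x": 0, "y": 0, "z": 0.048, "yaw": 0, "fingers": 1},
    {"x": -0.004, "y": 0, "z": 0.048, "yaw": 0, "fingers": 1},
    {"x": -0.009, "y": 0, "z": 0.048, "yaw": 0, "fingers": 1},
    {"x": -0.013, "y": 0, "z": 0.048, "yaw": 0, "fingers": 1},
    {"x": -0.013, "y": 0, "z": 0.048, "yaw": 0, "fingers": 1},
  ],
)

```text
time: 6.15
ee_pos: [0.5811, 0.3086, 0.1019]
eef_rot: [0.0, 0.686, 0.727, 0.0]
ft_force: [-0.3, -0.4, -1.4]
gripper_width: 0.337
grasp_force: 29.5
```

```bash
python3 - <<'E'
from h import *
to(.58,.300,.101,.059)
E
```

```text
shift mm [-8.6 -1.6  0.9] yaw -0.001 | at [0.5811 0.3086 0.1019] ang 0.058 tilt [ 0.  0. -1.] F [-0.3 -0.4 -1.4] w 0.337 gf 29.5 t 6.15
```

Call:
arm_command(
  moves=[
    {"x": -0.002, "y": 0, "z": 0, "yaw": 0, "fingers": 1},
    {"x": -0.004, "y": 0, "z": 0, "yaw": 0, "fingers": 1},
    {"x": -0.006, "y": 0, "z": 0, "yaw": 0, "fingers": 1},
    {"x": -0.007, "y": 0, "z": 0, "yaw": 0, "fingers": 1},
    {"x": -0.008, "y": 0, "z": 0, "yaw": 0, "fingers": 1},
    {"x": -0.009, "y": 0, "z": 0, "yaw": 0, "fingers": 1},
    {"x": -0.009, "y": 0, "z": 0, "yaw": 0, "fingers": 1},
    {"x": -0.009, "y": 0, "z": 0, "yaw": 0, "fingers": 1},
  ],
)

```text
time: 7.15
ee_pos: [0.5822, 0.3018, 0.1023]
eef_rot: [-0.0, 0.686, 0.728, 0.002]
ft_force: [-0.5, 5.9, 0.8]
gripper_width: 0.338
grasp_force: 29.9
```

```bash
python3 - <<'E'
from h import *
to(.58,.292,.101,.059); print(pose()[2]["torque"].round(3))
p,R,s=pose()
im,d=ctrl.capture("wrist"); np.savez("pics/w2.npz",p=im,d=d,pos=p,R=R)
b,_=ctrl.capture("scene")
A=cv2.resize(im[150:300,210:440],(690,450),interpolation=cv2.INTER_CUBIC)
cv2.imwrite("pics/w2.png",A[:,:,::-1]); cv2.imwrite("pics/s2.png",b[:,:,::-1])
E
```

```text
shift mm [-9.6 -2.8  1.3] yaw -0.000 | at [0.5822 0.3018 0.1023] ang 0.059 tilt [ 0.002  0.003 -1.   ] F [-0.5  5.9  0.8] w 0.338 gf 29.9 t 7.15
[1.103 0.05  0.034]
```

View pics/w2.png

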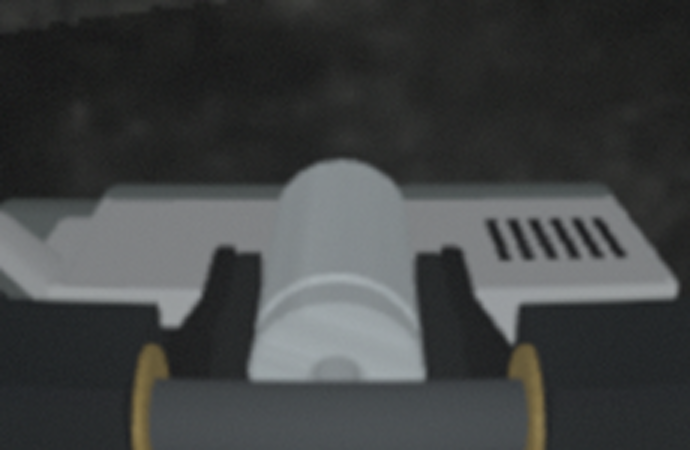

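The wrist crop shows the insert held between the fingers, its top rim at crop (335,290), its foot at (340,160), and the side wall behind. It is pressing at 6 N, so I push further.

Call:
arm_command(
  moves=[
    {"x": -0.001, "y": 0, "z": 0, "yaw": 0, "fingers": 1},
    {"x": -0.002, "y": 0, "z": 0, "yaw": 0, "fingers": 1},
    {"x": -0.003, "y": 0, "z": 0, "yaw": 0, "fingers": 1},
    {"x": -0.004, "y": 0, "z": 0, "yaw": 0, "fingers": 1},
    {"x": -0.005, "y": 0, "z": 0, "yaw": 0, "fingers": 1},
    {"x": -0.006, "y": 0, "z": 0, "yaw": 0, "fingers": 1},
    {"x": -0.006, "y": 0, "z": 0, "yaw": 0, "fingers": 1},
    {"x": -0.006, "y": 0, "z": 0, "yaw": 0, "fingers": 1},
  ],
)

```text
time: 8.25
ee_pos: [0.5831, 0.2965, 0.1031]
eef_rot: [-0.0, 0.686, 0.727, 0.003]
ft_force: [-0.5, 7.8, 4.5]
gripper_width: 0.334
grasp_force: 30.0
```

```bash
python3 - <<'E'
from h import *
to(.58,.292,.101,.059); print(pose()[2]["torque"].round(3))
p,R,s=pose()
im,d=ctrl.capture("wrist"); np.savez("pics/w3.npz",p=im,d=d,pos=p,R=R)
c=ctrl.get_calibration("wrist"); T=np.array(c["T_tool_cam"])
# insert's axial line seen from camera: points (depth) along column of the insert in tool coords
for n in("w2","w3"):
    d=np.load("pics/%s.npz"%n)["d"]; out=[]
    for v in range(205,280,6):
        u=int(210+338/3); x,y=(u-c["cx"])/c["fx"],(v-c["cy"])/c["fy"]; r=np.hypot(x,y)
        P=np.array([x/r*np.sin(r),y/r*np.sin(r),np.cos(r)])/np.cos(r)*d[v,u]
        out.append((T[:3,:3]@P+T[:3,3])*1e3)
    print(n); print(np.array(out).round(1).tolist())
E
```

```text
shift mm [-4.4 -3.3  2. ] yaw -0.001 | at [0.5831 0.2965 0.1031] ang 0.058 tilt [ 0.004  0.005 -1.   ] F [-0.5  7.8  4.5] w 0.334 gf 30.0 t 8.25
[1.402 0.136 0.032]
w2
[[16.8, -0.1, 30.7], [16.5, -0.1, 20.1], [16.3, -0.1, 10.4], [15.1, -0.1, 3.8], [15.0, -0.1, -4.6], [14.8, -0.1, -12.1], [14.0, -0.1, -17.6], [13.1, -0.0, -22.9], [12.4, -0.0, -27.9], [9.4, -0.0, -28.5], [5.4, -0.1, -27.4], [-5.2, -0.1, -15.9], [32.2, 0.1, -81.0]]
w3
[[20.5, -0.1, 20.1], [19.2, -0.1, 12.7], [18.5, -0.1, 4.7], [17.6, -0.1, -2.1], [16.4, -0.1, -7.9], [15.0, -0.1, -12.5], [15.1, -0.0, -20.1], [13.1, -0.0, -22.7], [11.8, -0.0, -26.7], [9.7, -0.0, -29.1], [5.4, -0.1, -27.5], [-4.2, -0.1, -17.5], [32.5, 0.1, -81.5]]
```

Call:
arm_command(
  moves=[
    {"x": -0.001, "y": 0, "z": 0, "yaw": 0, "fingers": 1},
    {"x": -0.002, "y": 0, "z": 0, "yaw": 0, "fingers": 1},
    {"x": -0.003, "y": 0, "z": 0, "yaw": 0, "fingers": 1},
    {"x": -0.004, "y": 0, "z": 0, "yaw": 0, "fingers": 1},
    {"x": -0.004, "y": 0, "z": 0, "yaw": 0, "fingers": 1},
    {"x": 0.006, "y": 0, "z": 0, "yaw": 0, "fingers": 1},
    {"x": 0.016, "y": 0, "z": -0.01, "yaw": 0, "fingers": 1},
    {"x": 0.016, "y": 0, "z": -0.03, "yaw": 0, "fingers": 1},
  ],
)

```text
time: 9.3
ee_pos: [0.5797, 0.3102, 0.1308]
eef_rot: [-0.0, 0.685, 0.728, -0.002]
ft_force: [0.5, -0.8, -0.4]
gripper_width: 0.337
grasp_force: 30.0
```

```bash
cat >> h.py <<'E'
def tilt(save=None,u=322,v0=200,v1=262):
    """insert's camera-side line in tool coords: tilt (rad, + = foot to tool +x) and axis x at grasp height"""
    c=ctrl.get_calibration("wrist"); T=np.array(c["T_tool_cam"]); p,R,s=pose(); im,d=ctrl.capture("wrist")
    if save: np.savez("pics/%s.npz"%save,p=im,d=d,pos=p,R=R)
    O=[]
    for v in range(v0,v1,2):
        for uu in (u-1,u,u+1):
            x,y=(uu-c["cx"])/c["fx"],(v-c["cy"])/c["fy"]; r=np.hypot(x,y)
            P=np.array([x/r*np.sin(r),y/r*np.sin(r),np.cos(r)])/np.cos(r)*d[v,uu]
            O.append((T[:3,:3]@P+T[:3,3])*1e3)
    O=np.array(O); k=(O[:,2]>-24)&(O[:,2]<30)&(O[:,0]>5)&(O[:,0]<35); O=O[k]
    for _ in range(3):
        a,b=np.polyfit(O[:,2],O[:,0],1); e=O[:,0]-a*O[:,2]-b; O=O[abs(e)<1.2]
    t=np.arctan(a); print("tilt %.1f deg, axis tool x at z=-19: %.2f mm, n=%d, z %.0f..%.0f"%(np.degrees(t),a*-19+b-15/np.cos(t),len(O),O[:,2].min(),O[:,2].max()))
    return t
E
python3 - <<'E'
from h import *
tilt("w4"); to(.572,.2335,.16,-1.512)
E
```

```text
tilt 12.4 deg, axis tool x at z=-19: -0.78 mm, n=69, z -21..23
shift mm [-76.6 -14.5 -25.6] yaw 1.572 | at [0.5819 0.3108 0.1344] ang 0.060 tilt [ 0.003 -0.    -1.   ] F [1.2 0.3 0.3] w 0.338 gf 30.0 t 9.35
```

Call:
arm_command(
  moves=[
    {"x": 0, "y": 0, "z": -0.02, "yaw": 0.15, "fingers": 1},
    {"x": -0.01, "y": -0.012, "z": -0.022, "yaw": 0.33, "fingers": 1},
    {"x": -0.022, "y": -0.026, "z": -0.022, "yaw": 0.51, "fingers": 1},
    {"x": -0.034, "y": -0.04, "z": -0.022, "yaw": 0.69, "fingers": 1},
    {"x": -0.046, "y": -0.054, "z": -0.022, "yaw": 0.87, "fingers": 1},
    {"x": -0.058, "y": -0.068, "z": -0.022, "yaw": 1.05, "fingers": 1},
    {"x": -0.07, "y": -0.08, "z": -0.022, "yaw": 1.23, "fingers": 1},
    {"x": -0.077, "y": -0.088, "z": -0.022, "yaw": 1.4, "fingers": 1},
  ],
)

```text
time: 10.35
ee_pos: [0.4968, 0.2272, 0.1535]
eef_rot: [0.001, 0.994, 0.112, -0.0]
ft_force: [0.6, -0.2, -1.0]
gripper_width: 0.337
grasp_force: 30.0
```

Call:
arm_command(
  moves=[
    {"x": 0, "y": 0, "z": 0, "yaw": 0.1, "fingers": 1},
    {"x": 0, "y": 0, "z": 0, "yaw": 0.17, "fingers": 1},
    {"x": 0, "y": 0, "z": 0, "yaw": 0.17, "fingers": 1},
    {"x": 0, "y": 0, "z": 0, "yaw": 0.17, "fingers": 1},
    {"x": 0, "y": 0, "z": 0, "yaw": 0.17, "fingers": 1},
    {"x": 0, "y": 0, "z": 0, "yaw": 0.17, "fingers": 1},
    {"x": 0, "y": 0, "z": 0, "yaw": 0.17, "fingers": 1},
    {"x": 0, "y": 0, "z": 0, "yaw": 0.17, "fingers": 1},
  ],
)

```text
time: 11.35
ee_pos: [0.4976, 0.228, 0.1536]
eef_rot: [0.0, 1.0, 0.03, -0.0]
ft_force: [-0.6, -0.1, -1.4]
gripper_width: 0.34
grasp_force: 30.0
```

```bash
python3 - <<'E'
from h import *
to(.499,.229,.155,-1.512)
tilt("w5"); im=np.load("pics/w5.npz")["p"]; cv2.imwrite("pics/w5.png",im[:,:,::-1])
E
```

```text
shift mm [ 1.5 -0.9 -1.4] yaw 0.001 | at [0.4976 0.228  0.1536] ang -1.511 tilt [-0. -0. -1.] F [-0.6 -0.1 -1.4] w 0.340 gf 30.0 t 11.35
tilt 12.5 deg, axis tool x at z=-19: -0.44 mm, n=71, z -22..22
```

View pics/w5.png

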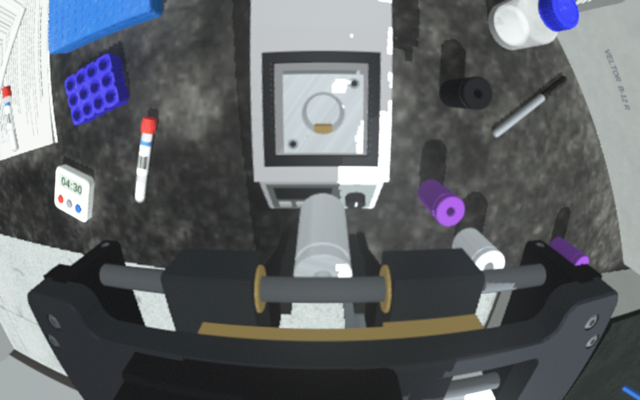

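The wrist view shows the bore at about (323,112), the shoe at (323,128), the block (283–368, 72–155) and the tilted insert at (323,235). I'll enlarge the block.

```bash
python3 - <<'E'
from h import *
im=np.load("pics/w5.npz")["p"]
A=cv2.resize(im[45:170,260:385],(600,600),interpolation=cv2.INTER_CUBIC)
L=cv2.createCLAHE(4,(4,4)).apply(cv2.cvtColor(A,cv2.COLOR_RGB2GRAY)); cv2.imwrite("pics/c5.png",L)
E
```

```text
(no output)
```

View pics/c5.png

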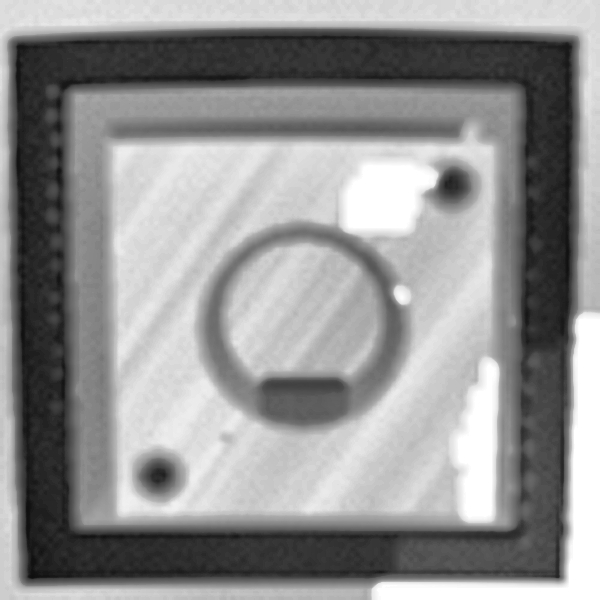

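The crop shows the bore rim spanning 200–408 by 224–428, so its centre is at crop (304,327), with the shoe at its front edge (304,400).

```bash
python3 - <<'E'
from h import *
c=ctrl.get_calibration("wrist"); w=np.load("pics/w5.npz"); pos,R=w["pos"],w["R"]
g=lambda a,b,z=.082: wpx(c,pos,R,260+(a+.5)/4.8-.5,45+(b+.5)/4.8-.5,z)
f=lambda P:(R.T@(P-pos)*1e3).round(2)
for n,a in dict(bore=(304,326.5),left=(200,326),right=(408,326),back=(304,224),front=(304,428),bl=(113,140),br=(494,140),fr=(494,515),fl=(115,515),shoe=(304,382)).items():
    P=g(*a); print(n,P.round(4),"tool",f(P))
im,d=ctrl.capture("top"); np.savez("pics/top5.npz",p=im,d=d)
E
```

```text
bore [0.573 0.232 0.082] tool [75.51  0.52 71.55]
left [0.5722 0.2481 0.082 ] tool [ 75.71 -15.6   71.55]
right [0.5741 0.2159 0.082 ] tool [75.66 16.66 71.55]
back [0.589  0.2329 0.082 ] tool [91.57  0.55 71.55]
front [0.557  0.2311 0.082 ] tool [59.52  0.5  71.55]
bl [0.601  0.2631 0.082 ] tool [105.33 -28.84  71.55]
br [0.6044 0.2045 0.082 ] tool [105.24  29.84  71.55]
fr [0.5451 0.2001 0.082 ] tool [45.78 30.7  71.55]
fl [0.5416 0.2603 0.082 ] tool [ 45.88 -29.57  71.55]
shoe [0.5643 0.2315 0.082 ] tool [66.79  0.51 71.55]
```

Call:
arm_command(
  moves=[
    {"x": 0.015, "y": 0.0005, "z": 0, "yaw": 0, "fingers": 1},
    {"x": 0.04, "y": 0.0005, "z": 0, "yaw": 0, "fingers": 1},
    {"x": 0.06, "y": 0.0005, "z": 0, "yaw": 0, "fingers": 1},
    {"x": 0.0735, "y": 0.0005, "z": 0.01, "yaw": 0, "fingers": 1},
    {"x": 0.0735, "y": 0.0005, "z": 0.02, "yaw": 0, "fingers": 1},
    {"x": 0.0735, "y": 0.0005, "z": 0.027, "yaw": 0, "fingers": 1},
    {"x": 0.0735, "y": 0.0005, "z": 0.027, "yaw": 0, "fingers": 1},
    {"x": 0.0735, "y": 0.0005, "z": 0.027, "yaw": 0, "fingers": 1},
  ],
)

```text
time: 12.45
ee_pos: [0.5706, 0.232, 0.1267]
eef_rot: [0.0, 1.0, 0.03, -0.0]
ft_force: [0.2, -0.4, -1.1]
gripper_width: 0.336
grasp_force: 30.0
```

```bash
python3 - <<'E'
from h import *
to(.573-.002,.232-.0001,.114,-1.512); tilt("w6")
E
```

```text
shift mm [ 0.4  0.2 12.7] yaw 0.001 | at [0.5706 0.232  0.1267] ang -1.511 tilt [-0. -0. -1.] F [ 0.2 -0.4 -1.1] w 0.336 gf 30.0 t 12.45
tilt 12.5 deg, axis tool x at z=-19: -0.38 mm, n=67, z -23..21
```

Call:
arm_command(
  moves=[
    {"x": 0, "y": 0, "z": 0.003, "yaw": 0, "fingers": 1},
    {"x": 0, "y": 0, "z": 0.006, "yaw": 0, "fingers": 1},
    {"x": 0, "y": 0, "z": 0.008, "yaw": 0, "fingers": 1},
    {"x": 0, "y": 0, "z": 0.0095, "yaw": 0, "fingers": 1},
    {"x": 0, "y": 0, "z": 0.011, "yaw": 0, "fingers": 1},
    {"x": 0, "y": 0, "z": 0.0125, "yaw": 0, "fingers": 1},
    {"x": 0, "y": 0, "z": 0.0125, "yaw": 0, "fingers": 1},
    {"x": 0, "y": 0, "z": 0.0125, "yaw": 0, "fingers": 1},
  ],
)

```text
time: 13.5
ee_pos: [0.5712, 0.2319, 0.1148]
eef_rot: [0.0, 1.0, 0.03, 0.0]
ft_force: [-1.2, 0.6, 5.3]
gripper_width: 0.337
grasp_force: 30.0
```

```bash
python3 - <<'E'
from h import *
to(.571-.0085,.232-.0005,.114,-1.512); tilt("w7")
E
```

```text
shift mm [-8.7 -0.1  0.8] yaw 0.001 | at [0.5712 0.2319 0.1148] ang -1.511 tilt [ 0.001  0.    -1.   ] F [-1.2  0.6  5.3] w 0.337 gf 30.0 t 13.50
tilt 12.8 deg, axis tool x at z=-19: -0.62 mm, n=68, z -22..22
```

Call:
arm_command(
  moves=[
    {"x": 0, "y": 0, "z": -0.001, "yaw": 0, "fingers": 1},
    {"x": -0.001, "y": 0, "z": -0.001, "yaw": 0, "fingers": 1},
    {"x": -0.002, "y": 0, "z": -0.001, "yaw": 0, "fingers": 1},
    {"x": -0.003, "y": 0, "z": -0.001, "yaw": 0, "fingers": 1},
    {"x": -0.004, "y": 0, "z": -0.001, "yaw": 0, "fingers": 1},
    {"x": -0.005, "y": 0, "z": -0.001, "yaw": 0, "fingers": 1},
    {"x": -0.006, "y": 0, "z": -0.001, "yaw": 0, "fingers": 1},
    {"x": -0.006, "y": 0, "z": -0.001, "yaw": 0, "fingers": 1},
  ],
)

```text
time: 14.55
ee_pos: [0.5656, 0.2316, 0.1152]
eef_rot: [-0.0, 1.0, 0.03, 0.001]
ft_force: [1.6, 0.5, -1.9]
gripper_width: 0.339
grasp_force: 30.0
```

```bash
python3 - <<'E'
from h import *
to(.571-.0085,.232-.0005,.114,-1.512); tilt("w8")
E
```

```text
shift mm [-3.1 -0.1  1.1] yaw 0.001 | at [0.5656 0.2316 0.1152] ang -1.511 tilt [ 0.001  0.    -1.   ] F [ 1.6  0.5 -1.9] w 0.339 gf 30.0 t 14.55
tilt 13.0 deg, axis tool x at z=-19: -0.55 mm, n=70, z -22..21
```

Call:
arm_command(
  moves=[
    {"x": -0.001, "y": 0, "z": 0, "yaw": 0, "fingers": 1},
    {"x": -0.002, "y": 0, "z": 0, "yaw": 0, "fingers": 1},
    {"x": -0.003, "y": 0, "z": 0, "yaw": 0, "fingers": 1},
    {"x": -0.004, "y": 0, "z": 0, "yaw": 0, "fingers": 1},
    {"x": -0.0045, "y": 0, "z": 0, "yaw": 0, "fingers": 1},
    {"x": -0.005, "y": 0, "z": 0, "yaw": 0, "fingers": 1},
    {"x": -0.005, "y": 0, "z": 0, "yaw": 0, "fingers": 1},
    {"x": -0.005, "y": 0, "z": 0, "yaw": 0, "fingers": 1},
  ],
)

```text
time: 15.6
ee_pos: [0.5604, 0.2313, 0.1152]
eef_rot: [-0.0, 1.0, 0.03, 0.0]
ft_force: [5.4, -0.2, -1.3]
gripper_width: 0.342
grasp_force: 30.0
```

```bash
python3 - <<'E'
from h import *
to(.571-.0085,.232-.0005,.114,-1.512); tilt("w9"); print(pose()[2]["torque"].round(3))
E
```

```text
shift mm [ 2.1 -0.1  1.3] yaw 0.001 | at [0.5604 0.2313 0.1152] ang -1.511 tilt [ 0.001  0.    -1.   ] F [ 5.4 -0.2 -1.3] w 0.342 gf 30.0 t 15.60
tilt 13.7 deg, axis tool x at z=-19: -0.49 mm, n=70, z -22..20
[ 0.003 -0.955  0.049]
```

Call:
arm_command(
  moves=[
    {"x": 0, "y": 0, "z": 0.001, "yaw": 0, "fingers": 1},
    {"x": 0.0002, "y": 0, "z": 0.002, "yaw": 0, "fingers": 1},
    {"x": 0.0004, "y": 0, "z": 0.003, "yaw": 0, "fingers": 1},
    {"x": 0.0006, "y": 0, "z": 0.004, "yaw": 0, "fingers": 1},
    {"x": 0.0008, "y": 0, "z": 0.005, "yaw": 0, "fingers": 1},
    {"x": 0.0008, "y": 0, "z": 0.005, "yaw": 0, "fingers": 1},
    {"x": 0.0008, "y": 0, "z": 0.005, "yaw": 0, "fingers": 1},
    {"x": 0.0008, "y": 0, "z": 0.005, "yaw": 0, "fingers": 1},
  ],
)

```text
time: 16.65
ee_pos: [0.5612, 0.2315, 0.1102]
eef_rot: [-0.0, 1.0, 0.03, 0.0]
ft_force: [5.2, 0.8, 2.6]
gripper_width: 0.336
grasp_force: 30.0
```

```bash
python3 - <<'E'
from h import *
to(.571-.0085,.232-.0005,.114,-1.512); tilt("w10"); print(pose()[2]["torque"].round(3))
E
```

```text
shift mm [ 1.3  0.  -3.8] yaw 0.001 | at [0.5612 0.2315 0.1102] ang -1.511 tilt [ 0.001  0.    -1.   ] F [5.2 0.8 2.6] w 0.336 gf 30.0 t 16.65
tilt 14.0 deg, axis tool x at z=-19: -0.77 mm, n=69, z -21..20
[ 0.03  -0.961  0.001]
```

Call:
arm_command(
  moves=[
    {"x": 0.001, "y": 0, "z": 0.0005, "yaw": 0, "fingers": 1},
    {"x": 0.002, "y": 0, "z": 0.001, "yaw": 0, "fingers": 1},
    {"x": 0.003, "y": 0, "z": 0.001, "yaw": 0, "fingers": 1},
    {"x": 0.004, "y": 0, "z": 0.001, "yaw": 0, "fingers": 1},
    {"x": 0.005, "y": 0, "z": 0.001, "yaw": 0, "fingers": 1},
    {"x": 0.006, "y": 0, "z": 0.001, "yaw": 0, "fingers": 1},
    {"x": 0.006, "y": 0, "z": 0.001, "yaw": 0, "fingers": 1},
    {"x": 0.006, "y": 0, "z": 0.001, "yaw": 0, "fingers": 1},
  ],
)

```text
time: 17.7
ee_pos: [0.5631, 0.2315, 0.1086]
eef_rot: [0.0, 1.0, 0.03, -0.004]
ft_force: [-1.4, 1.2, 7.0]
gripper_width: 0.337
grasp_force: 30.0
```

```bash
python3 - <<'E'
from h import *
to(.5743,.232,.109,-1.512); tilt("w11"); print(pose()[2]["torque"].round(3))
E
```

```text
shift mm [11.2  0.2 -0.5] yaw 0.001 | at [0.5631 0.2315 0.1086] ang -1.511 tilt [-0.008 -0.001 -1.   ] F [-1.4  1.2  7. ] w 0.337 gf 30.0 t 17.70
tilt 12.8 deg, axis tool x at z=-19: -0.58 mm, n=69, z -22..22
[ 0.046  0.359 -0.025]
```

Call:
arm_command(
  moves=[
    {"x": 0.001, "y": 0, "z": 0, "yaw": 0, "fingers": 1},
    {"x": 0.002, "y": 0, "z": 0, "yaw": 0, "fingers": 1},
    {"x": 0.003, "y": 0, "z": 0, "yaw": 0, "fingers": 1},
    {"x": 0.004, "y": 0, "z": 0, "yaw": 0, "fingers": 1},
    {"x": 0.005, "y": 0, "z": 0, "yaw": 0, "fingers": 1},
    {"x": 0.006, "y": 0, "z": 0, "yaw": 0, "fingers": 1},
    {"x": 0.006, "y": 0, "z": 0, "yaw": 0, "fingers": 1},
    {"x": 0.006, "y": 0, "z": 0, "yaw": 0, "fingers": 1},
  ],
)

```text
time: 18.75
ee_pos: [0.5644, 0.2316, 0.108]
eef_rot: [0.001, 1.0, 0.03, -0.009]
ft_force: [-7.9, 0.1, 10.9]
gripper_width: 0.336
grasp_force: 30.0
```

```bash
python3 - <<'E'
from h import *
to(.5743,.232,.109,-1.512); tilt("w12"); print(pose()[2]["torque"].round(3))
E
```

```text
shift mm [ 9.9  0.2 -1.2] yaw 0.001 | at [0.5644 0.2316 0.108 ] ang -1.511 tilt [-0.018 -0.002 -1.   ] F [-7.9  0.1 10.9] w 0.336 gf 30.0 t 18.75
tilt 11.3 deg, axis tool x at z=-19: -0.07 mm, n=66, z -23..23
[0.028 1.565 0.024]
```

Call:
arm_command(
  moves=[
    {"x": 0.0005, "y": 0, "z": -0.0005, "yaw": 0, "fingers": 1},
    {"x": 0.001, "y": 0, "z": -0.001, "yaw": 0, "fingers": 1},
    {"x": 0.0015, "y": 0, "z": -0.0015, "yaw": 0, "fingers": 1},
    {"x": 0.002, "y": 0, "z": -0.002, "yaw": 0, "fingers": 1},
    {"x": 0.003, "y": 0, "z": -0.0025, "yaw": 0, "fingers": 1},
    {"x": 0.004, "y": 0, "z": -0.003, "yaw": 0, "fingers": 1},
    {"x": 0.004, "y": 0, "z": -0.003, "yaw": 0, "fingers": 1},
    {"x": 0.004, "y": 0, "z": -0.003, "yaw": 0, "fingers": 1},
  ],
)

```text
time: 19.8
ee_pos: [0.565, 0.2316, 0.1084]
eef_rot: [0.001, 0.999, 0.03, -0.013]
ft_force: [-8.5, 0.7, 2.1]
gripper_width: 0.338
grasp_force: 30.0
```

```bash
python3 - <<'E'
from h import *
to(.5743,.232,.109,-1.512); tilt("w13"); print(pose()[2]["torque"].round(3))
E
```

```text
shift mm [ 9.3  0.2 -0.8] yaw 0.001 | at [0.565  0.2316 0.1084] ang -1.511 tilt [-0.026 -0.003 -1.   ] F [-8.5  0.7  2.1] w 0.338 gf 30.0 t 19.80
tilt 11.0 deg, axis tool x at z=-19: -0.27 mm, n=69, z -24..24
[0.167 1.964 0.005]
```

Call:
arm_command(
  moves=[
    {"x": 0.002, "y": 0, "z": 0, "yaw": 0, "fingers": 1},
    {"x": 0.004, "y": 0, "z": 0, "yaw": 0, "fingers": 1},
    {"x": 0.006, "y": 0, "z": 0, "yaw": 0, "fingers": 1},
    {"x": 0.007, "y": 0, "z": 0, "yaw": 0, "fingers": 1},
    {"x": 0.008, "y": 0, "z": 0, "yaw": 0, "fingers": 1},
    {"x": 0.009, "y": 0, "z": 0, "yaw": 0, "fingers": 1},
    {"x": 0.01, "y": 0, "z": 0, "yaw": 0, "fingers": 1},
    {"x": 0.01, "y": 0, "z": 0, "yaw": 0, "fingers": 1},
  ],
)

```text
time: 20.85
ee_pos: [0.5744, 0.2322, 0.1088]
eef_rot: [0.001, 0.999, 0.03, -0.014]
ft_force: [-11.4, 1.3, 7.0]
gripper_width: 0.337
grasp_force: 30.0
```

```bash
python3 - <<'E'
from h import *
to(.5743,.232,.109,-1.512); tilt("w14"); print(pose()[2]["torque"].round(3))
E
```

```text
shift mm [-0.1  0.2 -0.2] yaw 0.001 | at [0.5744 0.2322 0.1088] ang -1.511 tilt [-0.028 -0.003 -1.   ] F [-11.4   1.3   7. ] w 0.337 gf 30.0 t 20.85
tilt 3.1 deg, axis tool x at z=-19: -1.65 mm, n=44, z -24..29
[ 0.1    2.22  -0.022]
```

Call:
arm_command(
  moves=[
    {"x": -0.002, "y": 0, "z": 0.002, "yaw": 0, "fingers": 1},
    {"x": -0.004, "y": 0, "z": 0.004, "yaw": 0, "fingers": 1},
    {"x": -0.006, "y": 0, "z": 0.006, "yaw": 0, "fingers": 1},
    {"x": -0.007, "y": 0, "z": 0.008, "yaw": 0, "fingers": 1},
    {"x": -0.007, "y": 0, "z": 0.01, "yaw": 0, "fingers": 1},
    {"x": -0.007, "y": 0, "z": 0.012, "yaw": 0, "fingers": 1},
    {"x": -0.007, "y": 0, "z": 0.012, "yaw": 0, "fingers": 1},
    {"x": -0.007, "y": 0, "z": 0.012, "yaw": 0, "fingers": 1},
  ],
)

```text
time: 21.9
ee_pos: [0.5739, 0.2322, 0.0986]
eef_rot: [0.001, 1.0, 0.03, -0.006]
ft_force: [-3.8, 0.8, 4.5]
gripper_width: 0.335
grasp_force: 30.0
```

```bash
python3 - <<'E'
from h import *
to(.5743,.232,.09,-1.512); tilt("w15"); print(pose()[2]["torque"].round(3))
E
```

```text
shift mm [0.5 0.2 8.6] yaw 0.001 | at [0.5739 0.2322 0.0986] ang -1.511 tilt [-0.013 -0.001 -1.   ] F [-3.8  0.8  4.5] w 0.335 gf 30.0 t 21.90
tilt 9.0 deg, axis tool x at z=-19: -2.80 mm, n=27, z -19..17
[0.086 0.762 0.061]
```

Call:
arm_command(
  moves=[
    {"x": -0.001, "y": 0, "z": 0.002, "yaw": 0, "fingers": 1},
    {"x": -0.002, "y": 0, "z": 0.004, "yaw": 0, "fingers": 1},
    {"x": -0.003, "y": 0, "z": 0.006, "yaw": 0, "fingers": 1},
    {"x": -0.003, "y": 0, "z": 0.008, "yaw": 0, "fingers": 1},
    {"x": -0.003, "y": 0, "z": 0.009, "yaw": 0, "fingers": 1},
    {"x": -0.003, "y": 0, "z": 0.01, "yaw": 0, "fingers": 1},
    {"x": -0.003, "y": 0, "z": 0.01, "yaw": 0, "fingers": 1},
    {"x": -0.003, "y": 0, "z": 0.01, "yaw": 0, "fingers": 1},
  ],
)

```text
time: 22.95
ee_pos: [0.5738, 0.2322, 0.0892]
eef_rot: [0.0, 1.0, 0.03, -0.003]
ft_force: [-1.7, 0.4, 4.8]
gripper_width: 0.336
grasp_force: 30.0
```

```bash
python3 - <<'E'
from h import *
to(.5743,.232,.105,-1.512); tilt("w16"); print(pose()[2]["torque"].round(3))
E
```

```text
shift mm [  0.4   0.2 -15.8] yaw 0.001 | at [0.5738 0.2322 0.0892] ang -1.511 tilt [-0.007 -0.001 -1.   ] F [-1.7  0.4  4.8] w 0.336 gf 30.0 t 22.95
tilt 16.0 deg, axis tool x at z=-19: -3.44 mm, n=20, z -18..9
[ 0.199  0.794 -0.012]
```

Call:
arm_command(
  moves=[
    {"x": 0, "y": 0, "z": 0, "yaw": 0, "fingers": 0},
    {"x": 0, "y": 0, "z": 0, "yaw": 0, "fingers": 0},
    {"x": 0, "y": 0, "z": 0, "yaw": 0, "fingers": 0},
    {"x": 0, "y": 0, "z": -0.01, "yaw": 0, "fingers": 0},
    {"x": 0, "y": 0, "z": -0.03, "yaw": 0, "fingers": 0},
    {"x": 0, "y": 0, "z": -0.045, "yaw": 0, "fingers": 0},
    {"x": 0, "y": 0, "z": -0.045, "yaw": 0, "fingers": 1},
    {"x": 0, "y": 0, "z": -0.045, "yaw": 0, "fingers": 1},
  ],
)

```text
time: 24.0
ee_pos: [0.5764, 0.2322, 0.1349]
eef_rot: [0.0, 1.0, 0.03, -0.0]
ft_force: [0.3, 0.3, -0.0]
gripper_width: 0.355
grasp_force: 0.0
```

```bash
python3 - <<'E'
from h import *
to(.5738,.232,.116,-1.512)
p,R,s=pose(); im,d=ctrl.capture("wrist"); np.savez("pics/w17.npz",p=im,d=d,pos=p,R=R)
A=cv2.resize(im[100:300,200:450],(750,600),interpolation=cv2.INTER_CUBIC); cv2.imwrite("pics/w17.png",A[:,:,::-1])
E
```

```text
shift mm [-2.6  0.  18.9] yaw 0.001 | at [0.5764 0.2322 0.1349] ang -1.511 tilt [-0.001 -0.    -1.   ] F [ 0.3  0.3 -0. ] w 0.355 gf 0.0 t 24.00
```

View pics/w17.png

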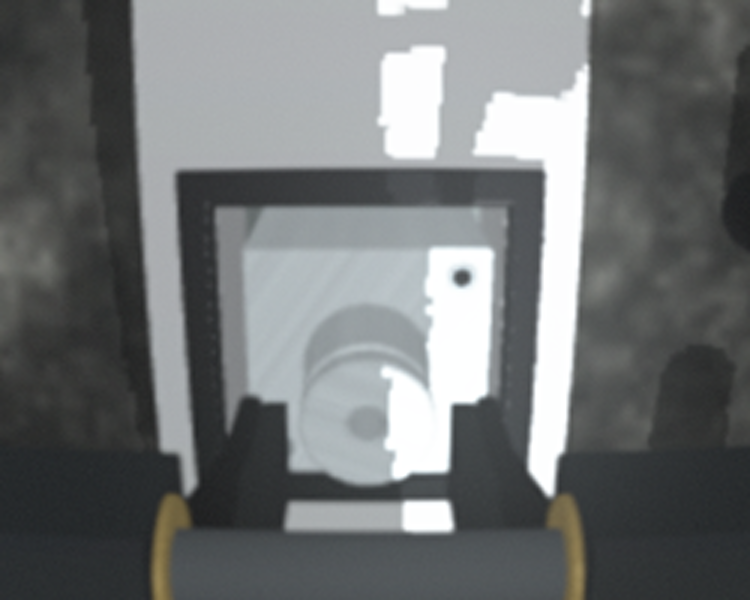

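The crop shows the insert standing upright in the well, top centre at crop (367,420) between the opened fingers. I'll shut the fingers and press it down from above.

Call:
arm_command(
  moves=[
    {"x": -0.003, "y": 0, "z": 0, "yaw": 0, "fingers": 1},
    {"x": -0.003, "y": 0, "z": 0, "yaw": 0, "fingers": 1},
    {"x": -0.003, "y": 0, "z": 0, "yaw": 0, "fingers": 1},
    {"x": -0.003, "y": 0, "z": 0.01, "yaw": 0, "fingers": 1},
    {"x": -0.003, "y": 0, "z": 0.016, "yaw": 0, "fingers": 1},
    {"x": -0.003, "y": 0, "z": 0.021, "yaw": 0, "fingers": 1},
    {"x": -0.003, "y": 0, "z": 0.025, "yaw": 0, "fingers": 1},
    {"x": -0.003, "y": 0, "z": 0.028, "yaw": 0, "fingers": 1},
  ],
)

```text
time: 25.05
ee_pos: [0.5738, 0.2322, 0.1075]
eef_rot: [-0.0, 1.0, 0.03, 0.0]
ft_force: [-2.2, -0.1, 6.0]
gripper_width: 0.004
grasp_force: 2.8
```

Call:
arm_command(
  moves=[
    {"x": 0, "y": 0, "z": 0.003, "yaw": 0, "fingers": 1},
    {"x": 0, "y": 0, "z": 0.006, "yaw": 0, "fingers": 1},
    {"x": 0, "y": 0, "z": 0.009, "yaw": 0, "fingers": 1},
    {"x": 0, "y": 0, "z": 0.012, "yaw": 0, "fingers": 1},
    {"x": 0, "y": 0, "z": 0.015, "yaw": 0, "fingers": 1},
    {"x": 0, "y": 0, "z": 0.018, "yaw": 0, "fingers": 1},
    {"x": 0, "y": 0, "z": 0.02, "yaw": 0, "fingers": 1},
    {"x": 0, "y": 0, "z": 0.02, "yaw": 0, "fingers": 1},
  ],
)

```text
time: 26.05
ee_pos: [0.5738, 0.2322, 0.0874]
eef_rot: [-0.0, 1.0, 0.03, 0.0]
ft_force: [-0.9, 0.4, 4.2]
gripper_width: 0.006
grasp_force: 2.1
```

Call:
arm_command(
  moves=[
    {"x": 0, "y": 0, "z": 0.001, "yaw": 0, "fingers": 1},
    {"x": 0, "y": 0, "z": 0.002, "yaw": 0, "fingers": 1},
    {"x": 0, "y": 0, "z": 0.003, "yaw": 0, "fingers": 1},
    {"x": 0, "y": 0, "z": 0.004, "yaw": 0, "fingers": 1},
    {"x": 0, "y": 0, "z": 0.005, "yaw": 0, "fingers": 1},
    {"x": 0, "y": 0, "z": 0.006, "yaw": 0, "fingers": 1},
    {"x": 0, "y": 0, "z": 0.006, "yaw": 0, "fingers": 1},
    {"x": 0, "y": 0, "z": 0.006, "yaw": 0, "fingers": 1},
  ],
)

```text
time: 27.05
ee_pos: [0.5739, 0.2322, 0.0844]
eef_rot: [-0.0, 1.0, 0.03, 0.001]
ft_force: [-5.2, -1.4, 20.1]
gripper_width: 0.011
grasp_force: 10.2
```

It stopped at z 0.0844 with 20 N, which matches the expected 84 mm. I'll lift away and verify.

Call:
arm_command(
  moves=[
    {"x": 0, "y": 0, "z": -0.006, "yaw": 0, "fingers": 1},
    {"x": 0, "y": 0, "z": -0.02, "yaw": 0, "fingers": 1},
    {"x": 0, "y": 0, "z": -0.05, "yaw": 0, "fingers": 1},
    {"x": -0.02, "y": 0, "z": -0.09, "yaw": 0, "fingers": 1},
    {"x": -0.05, "y": 0, "z": -0.11, "yaw": 0, "fingers": 1},
    {"x": -0.08, "y": 0, "z": -0.11, "yaw": 0, "fingers": 1},
    {"x": -0.1, "y": 0, "z": -0.11, "yaw": 0, "fingers": 1},
    {"x": -0.1, "y": 0, "z": -0.11, "yaw": 0, "fingers": 1},
  ],
)

```text
time: 28.05
ee_pos: [0.4725, 0.226, 0.1912]
eef_rot: [0.0, 1.0, 0.03, -0.001]
ft_force: [0.2, 0.6, -0.4]
gripper_width: 0.007
grasp_force: 0.0
```

```bash
python3 - <<'E'
from h import *
to(.5,.23,.2)
im,d=ctrl.capture("wrist"); p,R,s=pose()
A=cv2.resize(im,(800,500))[:, :]; cv2.imwrite("pics/w20.png",A[:,:,::-1])
E
```

```text
shift mm [27.7 -2.3 -8.8]  | at [0.4725 0.226  0.1912] ang -1.510 tilt [-0.001 -0.    -1.   ] F [ 0.2  0.6 -0.4] w 0.007 gf 0.0 t 28.05
```

View pics/w20.png

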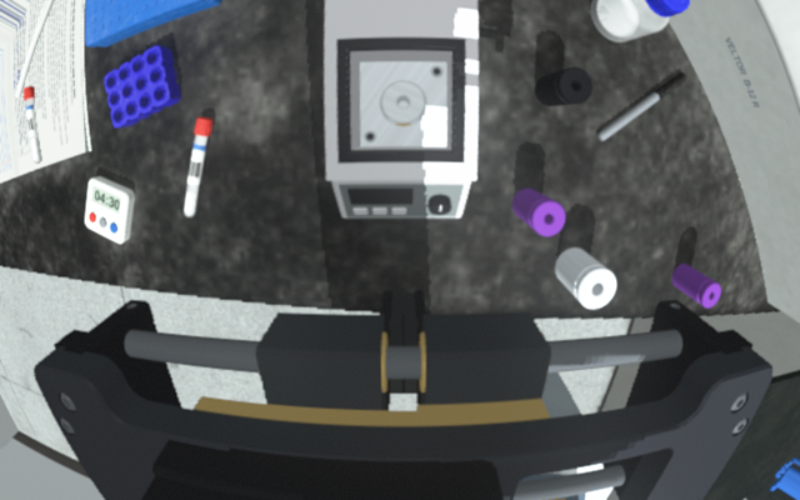

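The insert sits flush in the block at (403,102) with its probe hole centred. The wide insert (590,280), bottle (640,15) and tube (198,165) are undisturbed, so I'm handing in.

```bash
python3 -c "
from cell import ctrl
print(ctrl.finish_job())"
```

```text
the job is handed in; nothing more can be done
None
```

The slim insert is in the heater well, pressed down until it stopped at its home height, upright and let go; the job was handed in at about 28 s, and the final picture shows the other insert, bottle and tube still in place.

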